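# Bring the piece tally up to its mark

## Robot

A 6-joint arm with a two-finger parallel gripper is mounted at the origin on a cart in front of the work surface, level with it; the furniture and walls round the work are solid. World frame = base frame: x ahead of the robot, y to its left, z up, the work surface at z = 0. Lengths are in m, angles in rad, forces in N, time in s.
With the tool pointing down it reaches from about 0.275 to 0.875 m from the base axis. Payload 12.5 kg.
Tool frame: the origin (TCP) lies at the very end of the fingers, on their centre line; the grasp point (between the pads) lies 19 mm behind it; x points along the fingers, y is the direction in which the jaws open and shut, and the axes are right-handed (so a half turn about x gives the same grasp; the last joint's range is limited). The gripper opens to 85 mm and grips with 20 to 120 N. Pads are 22 mm wide; open, the fingers measure 114 mm over their backs; the gripper's body (76 mm by 85 mm) begins 54 mm behind the grasp point. The pads swing forward as they close: fully open they stand 13 mm farther back than shut.
Start: joints at [-1.308, 0.351, 1.652, -0, 1.139, -0.085], TCP at [0.187, -0.517, 0.231] pointing down, gripper open.
Joint ranges: [-2.75, 2.75], [-0.79, 2.1], [0.01, 2.65], [-1.57, 4.71], [0.07, 3.14], [-2.87, 2.87]. Speed limits (rad/s): [2.22, 2.22, 2.79, 3.14, 3.14, 3.14].

## Interface

Orientations are given as a 3x3 rotation matrix whose columns are the frame's x, y, z axes.
In Python, from bench import manip gives the robot as it stands. Calls block until the motion is done:
- manip.move_ptp(position, orientation): joint-space move of the TCP to a pose.
- manip.move_l(position, attitude=None, max_speed=0.15): straight line of the TCP; attitude=None keeps the orientation; max_speed is the mean speed in m/s.
- manip.move_j(angles): joint-space move.
- manip.set_gripper(opening, effort=None): opening from 0.0 (shut) to 1.0 (fully open); effort is the grip in N (None keeps the last); returns when the fingers have stopped.
- manip.dwell(seconds).
- manip.inverse_kinematics(position, orientation): joint angles nearest the present ones, or None.
- manip.grab_frame(name): name is "scene" or "top" or "wrist"; returns (picture, depth): 420x560x3 uint8, red, green, blue; 420x560 float32, m along the optical axis (not along the pixel's ray), 0 where there is no reading.
- manip.get_calibration(name): a dict with "camera_matrix" (3x3 intrinsics, pixels), "k1" (the pictures are not rectified: a ray, as slopes to the right and down, at radius r is drawn at 1 + k1 r^2 times it, then the intrinsics apply), "R" (3x3) and "t" (3): a world point X has camera coordinates R X + t. Camera axes: x right, y down, z forward; pixel columns grow to the right and rows downward; lengths in m; the calibration is good to about 2 mm. A picture is of the moment at which its call begins: read the wrist's pose just before it. get_calibration takes no time and is no camera call; for the wrist camera it gives the pose at the moment of the call.
A pose or a line that the arm cannot do raises manip.Unreachable and nothing moves.
- manip.sign_off(): hands the job in, once; it reports no verdict.
Trained networks look in the newest picture that a camera, given by its name, has taken for a name from the list of things; names that differ only in an ending like _2 or _b are one class to them, and where a whole thing is asked for, a point or a joint stands for the part that bears it (a point fixed in the world has none). Each returns a list of dicts, best first, with "confidence" (0 to 1); they miss things now and then, are a little off and sometimes report something else, mostly with a low value. They report only what shows in the picture. A call takes as long as a camera call.
- manip.look_for(camera, name): "at" ([x, y, z] in m, in world coordinates, good to about 4 mm: the middle of the surface that is visible of it).
Readings, each from a call of its own:
- manip.current_time(): time.
- manip.current_qpos(): joint angles.
- manip.current_joint_vel(): joint speeds.
- manip.current_joint_torque(): joint torques, N m.
- manip.current_ee_pos(): TCP position.
- manip.current_tcp_rot(): TCP orientation.
- manip.current_force(): force on the tool from outside, world axes, zero at the start.
- manip.current_ft_torque(): the same for the moment, N m.
- manip.current_grip_width(): opening from 0.0 (shut) to 1.0 (fully open).
Only numpy, scipy, OpenCV 4.12 (cv2) and the standard library are available. Lean on these libraries where they do the work, as an engineer would, in place of code of your own. Each camera call takes 0.05 s, during which the arm holds its last target. There are 200 camera calls.

## Task

Bring the piece tally on the workbench up to date: with a fingertip, flick the edge of its plywood star wheel forward, the way the blue arrow points, until the red tooth has clicked in opposite the brass pointer. Go click by click, so that the wheel comes to rest one click short before the last flick, and do not let it run past the pointer. Pick nothing up, leave the spools, nail tin and awl where they stand, and finish with the hand clear.

Things in the scene. Friction and masses are not known exactly. Their poses are not given: they have to be found in the camera images.
- tally: Fixed plywood base board 200x200x15 mm. Origin: on the bench top under the wheel's axis; board x -105..+95, y -100..+100 mm. Its x axis points from its front edge to its back, y to its left, z up. A plywood guard (top at 68 mm, x +46..+94 mm, full width) covers the wheel's back edge. A blue arrow on the front margin (x -92 mm) points to -y, the way the wheel's front edge moves.
- wheel_centre (a point): Centre of the flat-lying star wheel, on its upright axis, half-way up its thickness, 42 mm above the bench top. Hub radius 44 mm, 34 to 50 mm above the bench; axle nut at the centre, top at 58 mm.
- front_edge (a point): Fixed point at the wheel's open front edge, 66 mm from the axis towards the tally's -x: the middle of the stretch where a fingertip can flick the teeth. A gap between two teeth is about 40 mm wide here, open from above and free down to the base board at 15 mm. Clicked in, two teeth stand 22.5 degrees either side of this point, a gap at it.
- red_tooth (a point): Middle of the wheel's one red tooth, 66 mm from the axis; turns with the wheel. The wheel has 8 radial teeth 45 degrees apart, the other seven of pale wood; each is 10 mm wide, 16 mm high (34 to 50 mm above the bench top) and reaches from the hub (radius 44 mm) out to 82 mm.
- pointer_tip (a point): Inner tip of the fixed brass pointer (top at 49 mm) at the right of the wheel, 84.5 mm from the wheel's axis, bearing -67.5 degrees from the tally's x axis; it reaches out to 105 mm. The red tooth must end pointing straight at it.
- wheel (a joint): Wheel angle, rad, growing anticlockwise from above (as the arrow shows). 0: red tooth clicked in at the pointer. A sprung roller clicks it in every 0.785 rad; starts 2, 3 or 4 clicks short (-1.57, -2.36 or -3.14). Pushed past half a click it snaps into the next notch and stops by itself; less, and it falls back. 2 to 8 N at a tooth turns it; it does not coast. Stop at -3.6.
- spool_dark: Dark turned wooden spool, 38 mm across, 55 mm high, standing loose to the left of the tally; origin at its underside. Leave alone.
- spool_low: Pale turned wooden spool, 44 mm across, 40 mm high, standing loose to the left of the tally; origin at its underside. Leave alone.
- nail_tin: Open grey tin of nails, 66 mm across, 75 mm high, loose, farther left; origin at its underside. Leave alone.
- awl: Scratch awl with a brown handle, 139 mm long, lying loose at the left; origin at its underside. Leave alone.

How it is judged:
By the outcome, as a careful person would: the job done as asked, in the order asked, and still so for the second after the job is handed in, with the robot touching nothing.
It also fails if it takes over 61 s, if anything falls off the work surface, if the arm or the gripper's body presses on something with over 40 N, if the wrist force passes 120 N, or if a joint passes its speed limit or range.

## Working session

There is one attempt and no reset: what is moved stays moved. The work goes in short steps, each a Python script; the robot and the scene stay as the last script left them, time stands still between calls to the robot, and variables do not carry over. Pictures are saved under pics/ and viewed, about 8 in all and at most 12, crops included, and the job is handed in when it is done.

```bash
mkdir -p pics; ls; python3 - <<'E'
from bench import manip
import cv2
for c in ("top","scene"):
    p,d=manip.grab_frame(c); cv2.imwrite(f"pics/{c}0.png",p[:,:,::-1])
    for n in ("tally","wheel_centre","wheel","red_tooth","pointer_tip","front_edge","spool_dark","spool_low","nail_tin","awl"):
        try: print(c,n,[( [round(float(v),3) for v in r["at"]],round(r["confidence"],2)) for r in manip.look_for(c,n)[:2]])
        except Exception as e: print(c,n,e)
print(manip.current_time())
E
```

```text
pics
top tally [([0.557, 0.121, 0.012], 0.63)]
top wheel_centre [([0.564, 0.121, 0.013], 0.73)]
top wheel [([0.559, 0.116, 0.05], 0.98)]
top red_tooth [([0.563, 0.12, 0.049], 0.6)]
top pointer_tip [([0.557, 0.121, 0.017], 0.71)]
top front_edge [([0.561, 0.122, 0.018], 0.75)]
top spool_dark [([0.57, 0.263, 0.057], 0.58)]
top spool_low [([0.637, 0.251, 0.041], 0.7), ([0.561, 0.117, 0.05], 0.42)]
top nail_tin [([0.421, 0.489, 0.031], 0.82)]
top awl [([0.591, 0.365, 0.027], 0.87)]
scene tally [([0.556, 0.137, 0.014], 0.85), ([0.556, 0.269, 0.036], 0.38)]
scene wheel_centre [([0.552, 0.135, 0.018], 0.9)]
scene wheel [([0.555, 0.121, 0.05], 0.66)]
scene red_tooth [([0.561, 0.126, 0.051], 0.67)]
scene pointer_tip [([0.554, 0.136, 0.018], 0.56)]
scene front_edge [([0.549, 0.139, 0.018], 0.59)]
scene spool_dark [([0.556, 0.269, 0.038], 0.56)]
scene spool_low [([0.631, 0.255, 0.04], 0.69)]
scene nail_tin [([0.416, 0.487, 0.048], 0.88), ([0.632, 0.257, 0.039], 0.61)]
scene awl [([0.583, 0.368, 0.023], 0.77)]
1.1
```

View pics/top0.png

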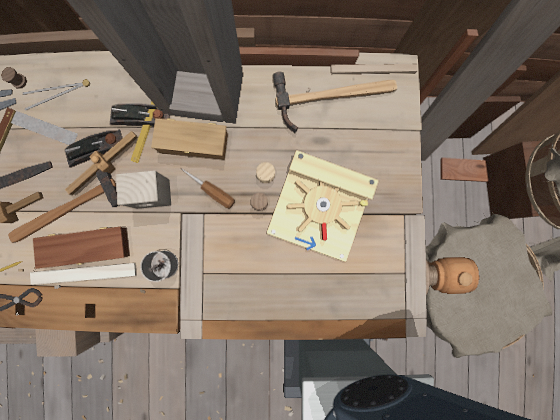

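View pics/scene0.png

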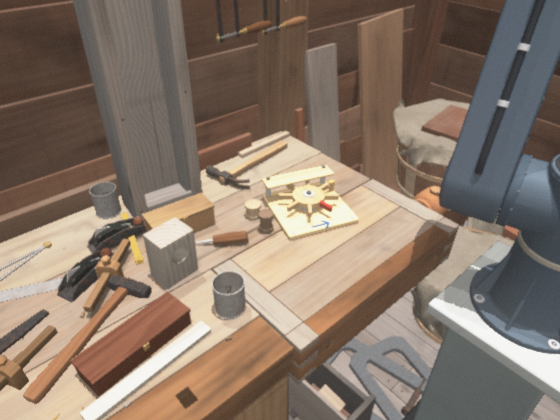

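The top view shows the wheel hub at px (323,204), the red tooth at (324,231), the pointer at about (363,203) and the blue arrow at (305,242). The tally is yawed about -22°, so the red tooth is 2 clicks short. Next I compute the pose, go above the front edge with the gripper shut, and take a close look.

```bash
cat > h.py <<'E'
from bench import manip
import numpy as np, cv2
def world(cam,px,z,cal=None):
    c=cal or manip.get_calibration(cam); K=np.array(c["camera_matrix"]); R=np.array(c["R"]); t=np.array(c["t"])
    u=cv2.undistortPoints(np.array(px,float).reshape(-1,1,2),K,np.array([c["k1"],0,0,0,0.]))[:,0]
    # r_d = r(1+k1 r^2): same as OpenCV's model
    d=np.c_[u,np.ones(len(u))]@R; o=-R.T@t
    return o+d*((z-o[2])/d[:,2])[:,None]
def blob(p,kind):
    p=p.astype(int); r,g,b=p[...,0],p[...,1],p[...,2]
    m=(r>130)&(g<70)&(b<70) if kind=="red" else (b>120)&(r<90)&(b-g>40)
    n,l,s,c=cv2.connectedComponentsWithStats(m.astype(np.uint8)); i=1+np.argmax(s[1:,4]); return c[i],s[i,4]
def orient(a): # tool down, y along horizontal bearing a
    x=np.array([0,0,-1.]); y=np.array([np.cos(a),np.sin(a),0]); return np.c_[x,y,np.cross(x,y)]
E
python3 - <<'E'
from h import *
p,d=manip.grab_frame("top")
r,n=blob(p,"red"); b,m=blob(p,"blue"); print(r,n,b,m)
C=world("top",[(323,204)],.058)[0]; W=world("top",[r],.05)[0]; B=world("top",[b],.015)[0]; P=world("top",[(362,203.5)],.049)[0]
print(C,W,B,P)
bear=lambda v:np.degrees(np.arctan2(v[1]-C[1],v[0]-C[0]))
yaw=bear(P)+67.5; print("red",bear(W),"blue",bear(B),"ptr",bear(P),"yaw",yaw)
yaw=np.radians(-22.5); a=yaw+np.pi
pos=C+.074*np.array([np.cos(a),np.sin(a),0]); pos[2]=.2
for s in (0,np.pi):
    print(s,[None if (q:=manip.inverse_kinematics(pos,orient(a+s+k))) is None else np.round(q,2) for k in (0,np.pi/4)])
E
```

```text
[322.  226.5] 6 [307.65957447 242.40425532] 47
[0.56143704 0.11910384 0.058     ] [0.51121178 0.12051852 0.05      ] [0.47521746 0.14958503 0.015     ] [0.56410952 0.02809674 0.049     ]
red 178.3865920673397 blue 160.52998414190262 ptr -88.31795902472379 yaw -20.81795902472379
0 [array([ 0.2 ,  0.32,  1.78, -0.  ,  1.04, -2.55]), None]
3.141592653589793 [array([ 0.2 ,  0.32,  1.78, -0.  ,  1.04,  0.59]), array([ 0.2 ,  0.32,  1.78, -0.  ,  1.04, -0.19])]
```

```bash
python3 - <<'E'
from h import *
manip.set_gripper(0.0)
a=np.radians(-21)+np.pi
pos=np.array([.561,.119,0])+.074*np.array([np.cos(a),np.sin(a),0]); pos[2]=.22
manip.move_ptp(pos,orient(a+np.pi))
cal=manip.get_calibration("wrist"); p,d=manip.grab_frame("wrist")
cv2.imwrite("pics/w1.png",p[:,:,::-1])
import pickle; pickle.dump(cal,open("cal1.pkl","wb")); print(pos,manip.current_ee_pos(),manip.current_grip_width(),manip.current_time(),manip.current_force())
E
```

```text
[0.49191505 0.14551923 0.22      ] [0.49210051 0.14494721 0.2199955 ] -0.002075673231895235 4.55 [1.05810946 0.15551286 0.68100914]
```

View pics/w1.png

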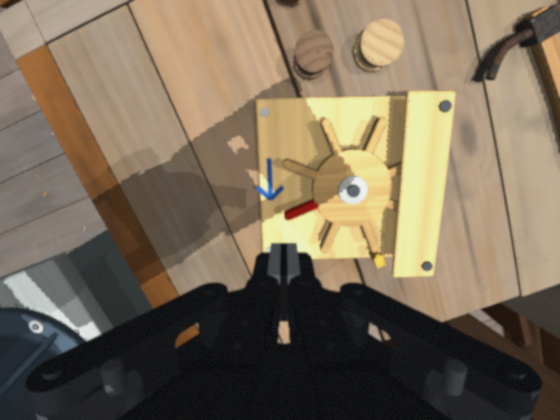

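The wrist view shows the nut at (353,190), the red tooth from (288,216) to (317,203), the pointer tip at about (377,256) and the shut fingertip at (285,248). Red and one pale tooth straddle the front edge.

```bash
python3 - <<'E'
from h import *; import pickle
cal=pickle.load(open("cal1.pkl","rb")); p=cv2.imread("pics/w1.png")[:,:,::-1]
r,n=blob(p,"red"); b,m=blob(p,"blue"); print(r,n,b,m)
w=lambda px,z:world("wrist",[px],z,cal)[0]
C=w((353,190),.058)
for nm,q in dict(red=w(r,.05),blue=w(b,.015),ptr=w((379,261),.049),pale=w((286,162),.05),redend=w((288,216),.05),cornL=w((257,100),.015),cornR=w((263,259),.015)).items():
    v=q-C; print(nm,np.round(q,3),np.degrees(np.arctan2(v[1],v[0])).round(1),np.hypot(v[0],v[1]).round(4))
d=w((263,259),.015)-w((257,100),.015); print("C",C,"yaw",np.degrees(np.arctan2(d[1],d[0]))+90)
E
```

```text
[301.58787879 210.54545455] 165 [267.81132075 183.77358491] 159
red [0.503 0.115 0.05 ] -176.0 0.0593
blue [0.475 0.151 0.015] 160.1 0.0928
ptr [0.567 0.024 0.049] -87.2 0.0955
pale [0.506 0.172 0.05 ] 137.1 0.0767
redend [0.487 0.115 0.05 ] -176.5 0.0757
cornL [0.5   0.244 0.015] 116.8 0.1397
cornR [0.433 0.061 0.015] -155.9 0.1424
C [0.56256433 0.11962576 0.058     ] yaw -20.121824522805838
```

Yaw is -20° and the centre is (0.562, 0.119). The red tooth is 2 clicks short. First flick: an arc from one gap centre to the next.

```bash
cat > flick.py <<'E'
from h import *; import sys
C=np.array([.562,.1193]); yaw=np.radians(-20); RAD=.074
def pose(deg,z):
    a=yaw+np.radians(deg); return np.array([*(C+RAD*np.array([np.cos(a),np.sin(a)])),z]),orient(a+np.pi)
def mv(deg,z,v):
    p,o=pose(deg,z); manip.move_l(p,o,max_speed=v)
    print(deg,z,np.round(manip.current_ee_pos()-p,4),"F",np.round(manip.current_force(),1),round(manip.current_time(),2))
mv(180,.10,.15); mv(180,.06,.1); mv(180,.028,.05)
for d in (190,200,210,218,225): mv(d,.028,.04)
manip.dwell(.3); print(manip.current_force())
mv(225,.10,.1); mv(180,.22,.15)
manip.dwell(.8)
cal=manip.get_calibration("wrist"); p,_=manip.grab_frame("wrist"); cv2.imwrite(sys.argv[1],p[:,:,::-1])
r,n=blob(p,"red"); v=world("wrist",[r],.05,cal)[0][:2]-C
print("red tally bearing",np.degrees(np.arctan2(v[1],v[0])-yaw),"radius",np.hypot(*v),n,manip.current_time())
E
python3 flick.py pics/f1.png
```

```text
180 0.1 [0.0005 0.0001 0.0007] F [-1.  -0.1  0.4] 5.5
180 0.06 [0.0003 0.0001 0.0004] F [0.7 0.2 1.3] 6.05
180 0.028 [0.0001 0.     0.0001] F [-0.3 -1.2 -0.3] 6.84
190 0.028 [0.0002 0.0001 0.0003] F [-0.1 -0.4 -0.2] 7.32
200 0.028 [0.0001 0.0001 0.0001] F [-0.6 -0.  -0.3] 7.79
210 0.028 [ 0.      0.0001 -0.    ] F [-1.   0.1  0.1] 8.27
218 0.028 [-0.      0.0002 -0.    ] F [ 0.3  0.  -0.1] 8.68
225 0.028 [-0.0001  0.0002 -0.    ] F [-0.4 -0.7 -0.1] 9.05
[-0.27278042 -0.53133544 -0.07017984]
225 0.1 [-0.0003 -0.     -0.0005] F [-0.6 -0.2 -0.6] 10.22
180 0.22 [-0.0003 -0.0002 -0.0008] F [-0.2  0.3 -0.1] 11.25
red tally bearing -111.89229260086194 radius 0.06035312973091647 196 12.1
```

View pics/f1.png

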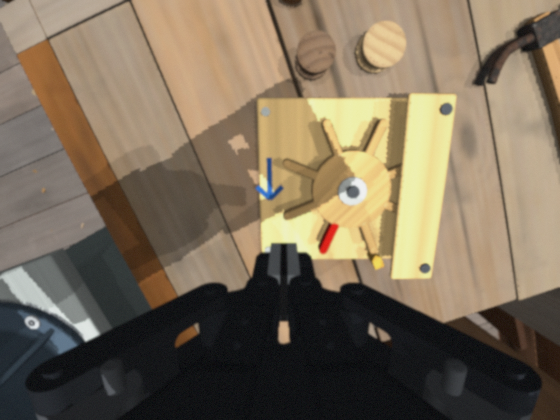

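The red tooth is now at (329,238), bearing -112°, which is exactly one click short of the pointer at (377,261). The wheel is at rest. Now the last flick.

```bash
python3 flick.py pics/f2.png
```

```text
180 0.1 [0.0005 0.0001 0.0007] F [0.5 0.3 0.1] 13.05
180 0.06 [0.0003 0.0001 0.0004] F [-0.3 -0.1 -0.4] 13.6
180 0.028 [0.0001 0.     0.0001] F [ 1.1 -0.1  0. ] 14.39
190 0.028 [0.0002 0.0001 0.0002] F [-0.9  0.3  0.1] 14.87
200 0.028 [0.0001 0.0001 0.    ] F [0.5 0.8 0.8] 15.34
210 0.028 [ 0.      0.0002 -0.    ] F [-0.   0.   0.3] 15.82
218 0.028 [-0.      0.0002 -0.    ] F [-0.4 -0.2  0.1] 16.23
225 0.028 [-0.0001  0.0002 -0.    ] F [ 0.4  0.9 -0.5] 16.6
[ 0.6430517  -1.03737499 -0.47370066]
225 0.1 [-0.0003 -0.     -0.0005] F [-0.3  1.1 -0.2] 17.77
180 0.22 [-0.0003 -0.0002 -0.0008] F [ 0.9  0.  -0.7] 18.8
red tally bearing -75.1154129964461 radius 0.06188832298645848 217 19.65
```

View pics/f2.png

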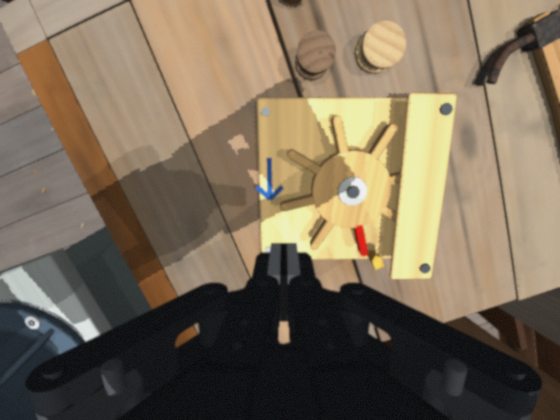

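The red tooth is at (361,240), bearing -75°, about 7.6° short of the pointer. It hasn't seated where the finger left it. I'll check whether it is still creeping.

```bash
python3 - <<'E'
from h import *
C=np.array([.562,.1193]);yaw=np.radians(-20)
for i in range(3):
    manip.dwell(.5)
    cal=manip.get_calibration("wrist"); p,_=manip.grab_frame("wrist")
    for k in ("red",):
        r,n=blob(p,k); v=world("wrist",[r],.05,cal)[0][:2]-C
        print(r,n,np.degrees(np.arctan2(v[1],v[0])-yaw),manip.current_time())
cv2.imwrite("pics/z.png",cv2.resize(p[80:290,240:460,::-1],None,fx=3,fy=2.8,interpolation=cv2.INTER_CUBIC))
E
```

```text
[360.97619048 240.99047619] 210 -75.14926379530354 20.2
[360.93896714 240.88262911] 213 -75.16502865066836 20.75
[360.95283019 240.85377358] 212 -75.14467284827556 21.3
```

View pics/z.png

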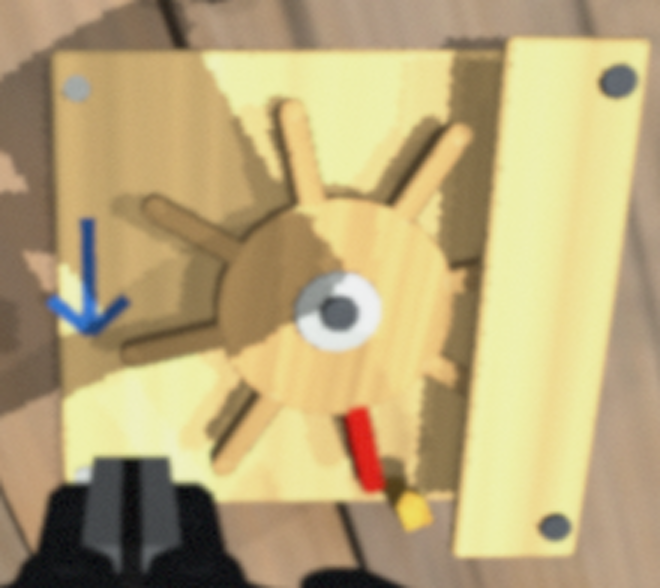

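The wheel is at rest 7–8° short: the finger left it at 37° and the roller did not pull it in. I'll nudge it the rest of the way. I enter the present gap (centre about 217°) and advance just far enough to seat it, which stays far below half a click past the pointer.

```bash
cat > nudge.py <<'E'
import sys,re
src=open("flick.py").read().split("mv(180,.10")[0]; exec(src)
start,end=float(sys.argv[2]),float(sys.argv[3])
def look(s=None):
    cal=manip.get_calibration("wrist"); p,_=manip.grab_frame("wrist")
    r,n=blob(p,"red"); v=world("wrist",[r],.05,cal)[0][:2]-C
    print("red",np.degrees(np.arctan2(v[1],v[0])-yaw).round(2),np.hypot(*v).round(4),n)
    if s: cv2.imwrite(s,p[:,:,::-1])
mv(start,.10,.2); mv(start,.06,.15); mv(start,.028,.06)
mv(225,.028,.04); look()
for d in np.arange(226,end+.1,1): mv(d,.028,.03); manip.dwell(.15); look()
back=end-3; mv(back,.028,.04); look()
mv(back,.10,.15); mv(180,.22,.2); manip.dwell(.6); look(sys.argv[1]); print(manip.current_time())
E
python3 nudge.py pics/f3.png 217 231
```

```text
217.0 0.1 [0.0004 0.0002 0.0006] F [-0.5  0.  -0.5] 22.09
217.0 0.06 [0.0003 0.0003 0.0007] F [-0.1 -0.4  0.9] 22.51
217.0 0.028 [ 0. -0. -0.] F [ 0.1 -1.6  0.8] 23.19
225 0.028 [0.0001 0.     0.0002] F [0.2 0.2 0.2] 23.6
red -75.47 0.0432 8
226.0 0.028 [-0.      0.0001  0.    ] F [ 0.4  0.1 -0.4] 23.9
red -75.18 0.0431 1
227.0 0.028 [ 0. -0.  0.] F [0.4 0.3 0.6] 24.35Traceback (most recent call last):
  File "nudge.py", line 11, in <module>
    for d in np.arange(226,end+.1,1): mv(d,.028,.03); manip.dwell(.15); look()
                                                                        ~~~~^^
  File "nudge.py", line 6, in look
    r,n=blob(p,"red"); v=world("wrist",[r],.05,cal)[0][:2]-C
        ~~~~^^^^^^^^^
  File "h.py", line 12, in blob
    n,l,s,c=cv2.connectedComponentsWithStats(m.astype(np.uint8)); i=1+np.argmax(s[1:,4]); return c[i],s[i,4]
                                                                      ~~~~~~~~~^^^^^^^^^
    return _wrapfunc(a, 'argmax', axis=axis, out=out, **kwds)
    return bound(*args, **kwds)
ValueError: attempt to get argmax of an empty sequence
```

Red is hidden when the camera is this low. I'll carry on to 231° without the close looks, then lift and look.

```bash
cat > n2.py <<'E'
src=open("nudge.py").read().split("mv(start,.10")[0]; exec(src)
d0=float(sys.argv[2])
if d0<226: mv(d0,.10,.2); mv(d0,.06,.15); mv(d0,.028,.06)
mv(228,.028,.03); mv(end,.028,.03); manip.dwell(.2); print(manip.current_force())
mv(end-3,.028,.04); mv(end-3,.10,.15); mv(180,.22,.2); manip.dwell(.6); look(sys.argv[1]); print(manip.current_time())
E
python3 n2.py pics/f3.png 227 231
```

```text
228 0.028 [ 0. -0. -0.] F [-0.5 -0.4  0.1] 24.8
231.0 0.028 [ 0. -0.  0.] F [ 0.   0.4 -0.1] 25.07
[ 0.35840835 -0.62927761 -0.31160646]
228.0 0.028 [-0.0001  0.0001 -0.    ] F [-0.4 -0.1  0.5] 25.52
228.0 0.1 [-0.0003 -0.0001 -0.0005] F [-0.3  0.3 -0.5] 26.16
180 0.22 [-0.0004 -0.0003 -0.0011] F [-0.7  0.6 -0.4] 27.15
red -67.14 0.0619 217
27.8
```

```bash
python3 - <<'E'
from h import *
C=np.array([.562,.1193]);yaw=np.radians(-20)
manip.move_l([.44,.0,.25]); manip.dwell(.5)
cal=manip.get_calibration("wrist"); p,_=manip.grab_frame("wrist"); q,_=manip.grab_frame("top")
try:
    r,n=blob(p,"red"); v=world("wrist",[r],.05,cal)[0][:2]-C; print(np.degrees(np.arctan2(v[1],v[0])-yaw),n)
except Exception as e: print(e)
f=cv2.imread("pics/f3.png")[80:290,240:460]; t=q[140:280,230:400,::-1]
cv2.imwrite("pics/z2.png",np.hstack([cv2.resize(f,(400,400),interpolation=2),cv2.resize(t,(400,400),interpolation=2)]))
for n in ("spool_dark","spool_low","nail_tin","awl"): print(n,[np.round(x["at"],3) for x in manip.look_for("top",n)[:1]])
print(manip.current_time())
E
```

```text
-67.75458663475067 252
spool_dark [array([0.57 , 0.265, 0.058])]
spool_low [array([0.563, 0.126, 0.019])]
nail_tin [array([0.42 , 0.49 , 0.032])]
awl [array([0.588, 0.366, 0.026])]
29.7917
```

View pics/z2.png

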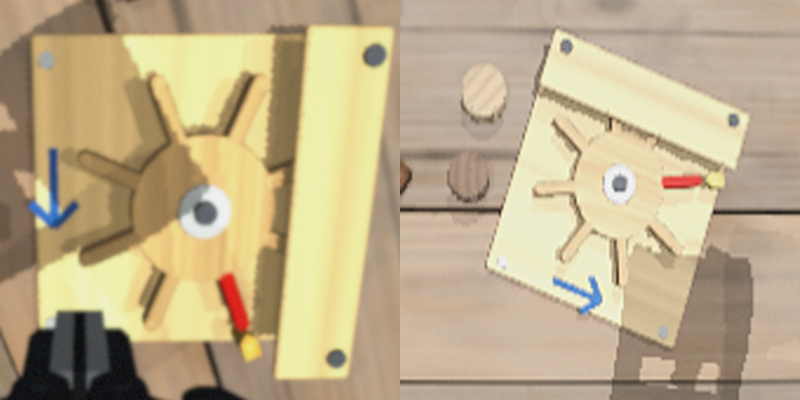

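In both halves of this picture the red tooth points straight at the brass pointer (left about (235,300) to (250,347), right (683,182) to (713,181)). It reads -67.1° and -67.8° against the nominal -67.5°. The hand is clear and the spools stand where they were.

```bash
python3 -c "
from bench import manip
manip.sign_off()"
```

```text
the job is handed in; nothing more can be done
```

The red tooth is clicked in at the brass pointer, and the job was handed in at about 30 s of the 61 s. The wheel started 2 clicks short, and I turned it with the shut fingertip.

- **First flick:** it brought the wheel to rest exactly one click short, with the red tooth reading -111.9° against -112.5°.
- **Last flick:** it passed half a click, but the wheel then stayed about 7.6° short instead of snapping in by itself. A second small push of about 6° in the same direction seated it. So the final click took two touches rather than one flick, and no check showed the wheel past the pointer.
- **Final position:** two close views read the red tooth at -67.1° and -67.8° against the pointer's -67.5°. The top picture shows the two in line.
- **Surroundings:** the hand is clear, and tool forces stayed under 2 N in every reading. The dark spool, nail tin and awl are where they were, to within the detector's accuracy. In the last check the detector reported the tally in place of the pale spool, but the final picture shows that spool standing where it was.

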